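# Lock a drum dial for transport with a U-bolt

### The job

Lock the dial for transport. First wind the brass crank anticlockwise (seen from above) until it stops, then lay the U-bolt flat between the dark guide rails with its legs towards the blue bracket, short of its holes, and let go of it. Then push it fully home, so that its legs pass either side of the crank pin and through both bracket holes, and swing the steel keeper bar shut behind it; leave the valve, knob, wooden carrier and spring clamp where they are.

Things in the scene. Friction and masses are not known exactly. Their poses are not given: they have to be found in the camera images.
- chassis: fixed green-painted chassis, 215 x 230 x 45 mm high (x -115 to +100, y -95 to +135 in its frame); deck 45 mm above the bench. Origin at bench height, straight under the crank pin's locked place; z up, +x = the direction the U-bolt is pushed, away from the robot within 0.28 rad. Holds a white drum dial (radius 29, 44 high, gear radius 39, centre x 44, y 95 mm), geared to the crank.
- bracket (a point): on the deck midway between the two holes of the blue upright bracket, on its robot-side face (chassis x = 22, y = 0, z = 45 mm). Bracket 88 mm wide, 26 high, 6 thick; holes at its foot, centred at chassis y = +28 and -28 mm, 13 wide and 13 high from the deck up.
- guide (a point): deck point between the two dark guide rails, at chassis x = -78, y = 0, z = 45 mm. Rails run along x from -112 to +22 mm, 10 high; inner faces at y = +34 and -34 mm, chamfered outward above 5 mm height to 39 mm at the top, so a U-bolt let down up to 5 mm off slides in. The +y rail has a gap from x = -70 to -40 for the crank pin to pass.
- crank (a joint): brass crank angle a, rad: 0 = wound anticlockwise seen from above to its stop (locked place), grows clockwise to 1.9; starts at 0.7 to 1.5. Spindle at chassis x 0, y 60 mm; its pin at (-60 sin a, 60 - 60 cos a) mm. About 0.08 N m of friction; stays where left.
- crank_pin (a point): centre of the top of the crank's upright brass pin, 14 mm diameter, top 46 mm above the deck, foot 2 mm above it. The crank arm, 12 mm wide, joins pin and spindle 22 to 28 mm above the deck (overhanging the pin axis by 7 mm): 18 mm of the pin are free above it. The U-bolt's legs slide under the arm.
- ubolt: loose flat-lying U-bolt, 8 mm round steel, 0.08 to 0.15 kg. Origin under the middle of its bow (bow along y), at the underside; legs along +x, 56 mm between centres, ends 66 mm from the origin. Upright red tab on the bow: x -9 to +1, 36 wide in y, 28 high. Starts on the bench beside the chassis, legs within 0.5 rad of world +x. Home, the bow touches the pin: origin at chassis x -11, y 0.
- leg_left (a point): end of the U-bolt's leg at +28 mm in its y, on the leg's centre line
- leg_right (a point): end of the U-bolt's leg at -28 mm in its y, on the leg's centre line
- keeper (a joint): steel keeper bar angle k, rad: 0 = bar along chassis -x beside the guide; grows clockwise seen from above to its stop at 1.57, across the guide just behind the home U-bolt's tab (4 mm play). Starts open, -0.3 to 0. Pivot at chassis x -28.5, y -62 mm; bar 8 wide, 74 long from the pivot, 13 to 20 mm above the deck; friction 0.06 N m, stays where left.
- keeper_knob (a point): centre of the top of the keeper's black upright knob, 12 mm diameter, 66 mm from the pivot at (-28.5 - 66 cos k, -62 + 66 sin k) in the chassis frame; it stands on the bar from 20 to 46 mm above the deck.
- valve: amber glass valve with silver top and black base, standing, 32 mm diameter, 60 mm high; origin at its foot; leave alone
- knob: black tuning knob, 44 mm diameter, 20 mm high; origin at its underside; leave alone
- carrier: dark mahogany pointer carrier lying down, 85 x 30 x 24 mm; origin at its underside; it lies at the other side of the chassis from the U-bolt; leave alone
- clamp: steel spring clamp with orange grips lying flat, about 100 x 50 x 22 mm; origin at its underside; leave alone
There are look-alikes about, which are no part of the job. What is shaped like the ubolt but purple is not meant.

How it is judged:
On the way, in this order (a step that is already met when the one before it is completed fails the run):
1. the crank is wound anticlockwise to its stop (within 0.1 rad) (value of joint crank below 0.1 rad), for 0.2 s.
2. the U-bolt lies flat between the guide rails, legs towards the bracket and short of its holes, at rest and not touched by the fingers (z of ubolt in the frame of chassis between 0.042 and 0.048 m and angle between the x axis of ubolt and the x axis of chassis, either way round below 0.09 rad and angle between ubolt's own z axis and vertical below 0.09 rad and x of ubolt in the frame of chassis between -0.115 and -0.045 m and y of leg_left in the frame of chassis between 0.022 and 0.034 m and y of leg_right in the frame of chassis between -0.034 and -0.022 m and x of leg_left in the frame of chassis above -0.06 m and contact force between ubolt and the fingers below 0.1 N and linear speed of ubolt below 0.02 m/s), for 0.2 s.
3. the U-bolt is home: both legs through the holes, around the crank pin, within about 5 mm of fully in (z of ubolt in the frame of chassis between 0.042 and 0.048 m and angle between the x axis of ubolt and the x axis of chassis, either way round below 0.09 rad and angle between ubolt's own z axis and vertical below 0.09 rad and x of ubolt in the frame of chassis above -0.0165 m and x of each of leg_left, leg_right in the frame of chassis above 0.046 m and y of leg_left in the frame of chassis between 0.022 and 0.034 m and y of leg_right in the frame of chassis between -0.034 and -0.022 m and z of leg_left in the frame of chassis between 0.045 and 0.056 m and z of leg_right in the frame of chassis between 0.045 and 0.056 m), for 0.1 s.
4. the keeper bar is swung shut behind it (value of joint keeper above 1.45 rad), for 0.2 s.
At the end, for the whole second after the job is handed in: Crank within 0.12 rad of its stop; U-bolt at rest, flat on the deck (3 mm, 0.09 rad) around the pin, legs through both holes, ends at least 46 mm past the pin axis and origin at most 16.5 mm behind it (fully home 11 mm); keeper above 1.45 rad; bystanders within 20 mm of their start (all of step 3 and value of joint crank below 0.12 rad and value of joint keeper above 1.45 rad and linear speed of ubolt below 0.02 m/s); the robot touches nothing.
It fails at once if the valve is moved by more than 20 mm (distance of valve from where it was at the start of the episode above 0.02 m).
It fails at once if the knob is moved by more than 20 mm (distance of knob from where it was at the start of the episode above 0.02 m).
It fails at once if the carrier is moved by more than 20 mm (distance of carrier from where it was at the start of the episode above 0.02 m).
It fails at once if the clamp is moved by more than 20 mm (distance of clamp from where it was at the start of the episode above 0.02 m).
It fails at once if the valve is tipped (angle between valve's own z axis and vertical above 0.4 rad).
It also fails if it takes over 72 s, if anything falls off the work surface, if the arm or the gripper's body presses on something with over 40 N, if the wrist force passes 120 N, or if a joint passes its speed limit or range.

### The arm

A 7-joint arm with a two-finger parallel gripper is mounted at the origin on the work surface. World frame = base frame: x ahead of the robot, y to its left, z up, the work surface at z = 0. Lengths are in m, angles in rad, forces in N, time in s.
With the tool pointing down it reaches from about 0.425 to 0.875 m from the base axis. Payload 4.7 kg.
Tool frame: the origin (TCP) lies on the centre line of the jaws, within the pads' length; the fingertips stand 25 mm ahead of it and the grasp point (between the pads) lies 6 mm ahead of it (tip_reach is the distance from the TCP to the fingertips, in m); x points along the fingers, z is the direction in which the jaws open and shut, and the axes are right-handed (so a half turn about x gives the same grasp; the last joint's range is limited). The gripper opens to 85 mm and grips with 20 to 120 N. Pads are 22 mm wide; open, the fingers measure 114 mm over their backs; the gripper's body (76 mm by 85 mm) begins 54 mm behind the grasp point. The pads swing forward as they close: fully open they stand 13 mm farther back than shut.
Start: joints at [-1.087, 0.321, -0.07, 1.45, 0.023, 1.371, -0.057], TCP at [0.294, 0.58, 0.256] pointing down, gripper open.
Joint ranges: [-2.86, 2.86], [-0.3, 2.09], [-1.38, 1.24], [0.06, 2.45], [-1.56, 4.7], [0.09, 2.05], [-2.69, 2.69]. Speed limits (rad/s): [2.57, 2.57, 3.14, 3.14, 3.14, 3.14, 3.14].

### API

Orientations are given as a unit quaternion [x, y, z, w].
In Python, from bench import * gives the robot as it stands.
- The arm moves only by the tool move_arm, never from a script. Its argument "series" is a list of rows, each a list of 6 numbers: the shift along the tool's x, y, z normalised to -1 to 1, where 1 is 40 cm, then the turn, a rotation vector about the tool's x, y, z normalised to -1 to 1, where 1 is 90 degrees. In form: [[x, y, z, wx, wy, wz], ...]. A call has 1 to 20 rows; each row is the pose to reach, as a shift and turn from the pose commanded when the call began, along the tool's axes at that moment; what a row does not reach only later rows make up. A row lasts 1/8 s, in which the tool goes at most 62.5 mm and 10.7 degrees, less where a joint would pass 70% of its speed; a pose out of reach is approached as far as the arm can. A call with a number of a shift or a turn outside -1 to 1 is refused whole. A call with a gripper value outside its range is refused whole. "claw" is the gripper command: -1 is shut, 1 is fully open, values between are in proportion, set as the call begins (left out, the last holds). The fingers move at their own pace and stop on an object; "force" is the grip in N (left out, the last holds). Time passes only in rows, so rows that repeat a pose let the fingers close. It gives the time, the measured TCP pose, the force and the opening at its end, in the units of the state.
- state(): the state, without advancing time (a new reading comes with each control period).
- snapshot(name): name is "scene" or "top" or "wrist"; returns a dict with "color" (420x560x3 uint8, blue, green, red), "intrinsics" (3x3 intrinsics, pixels), "rvec" (rotation vector, rad) and "tvec" (3), from world to camera coordinates, as OpenCV has them. Camera axes: x right, y down, z forward; pixel columns grow to the right and rows downward; lengths in m; the calibration is good to about 2 mm. A picture is of the moment at which its call begins. There is no depth.
- close_job(): hands the job in, once; it reports no verdict.
The state is a dict: "clock": time; "joint_pos": joint angles; "joint_vel": joint speeds; "effort": joint torques, N m; "position": TCP position; "ee_rot": TCP orientation; "wrist_force": force on the tool from outside, world axes, zero at the start; "torque": the same for the moment, N m; "gripper_width": finger opening in m.
Only numpy, scipy, OpenCV 4.12 (cv2) and the standard library are available. Lean on these libraries where they do the work, as an engineer would, in place of code of your own. Each camera call takes 0.05 s, during which the arm holds its last target.

## Working session

There is one attempt and no reset: what is moved stays moved. The work goes in short steps, Python scripts to look and compute and a tool call to move; the robot and the scene stay as the last step left them, time stands still between calls to the robot, and variables do not carry over. Pictures are saved under pics/ and viewed, and the job is handed in when it is done.

Besides the shell and the picture viewer there is one more tool, called after "Emit:" as name([rows], argument=value, ...), one row to a line, values as JSON. move_arm: Moves the arm, as the interface text tells. Its arguments: {"type":"object","properties":{"series":{"type":"array"},"claw":{"type":"number"},"force":{"type":"number"}},"required":["series"]}

```bash
mkdir -p pics; ls; cat > h.py <<'E'
from bench import *
import numpy as np, cv2, pickle
from scipy.spatial.transform import Rotation as R
def snap(n,out):
    s=snapshot(n); cv2.imwrite('pics/%s.png'%out,s['color']); pickle.dump(s,open('pics/%s.pkl'%out,'wb')); return s
def ray(s,px):
    K=np.array(s['intrinsics']);Rm=cv2.Rodrigues(np.array(s['rvec'],float))[0];t=np.array(s['tvec'],float).ravel()
    c=-Rm.T@t
    p=cv2.undistortPoints(np.array([[px]],float),K,None)[0,0]
    d=Rm.T@np.array([p[0],p[1],1]); return c,d
def at(s,px,z):
    c,d=ray(s,px); return c+d*(z-c[2])/d[2]
def proj(s,P):
    return cv2.projectPoints(np.array(P,float).reshape(-1,3),np.array(s['rvec'],float),np.array(s['tvec'],float),np.array(s['intrinsics'],float),None)[0].reshape(-1,2)
def load(n): return pickle.load(open('pics/%s.pkl'%n,'rb'))
E
python3 - <<'E'
from h import *
for n in ['scene','top','wrist']:
    s=snap(n,n+'0'); c,d=ray(s,(280,210)); print(n,c,d)
st=state(); print({k:np.round(v,4) for k,v in st.items()})
E
```

```text
pics
scene [ 1.26305709 -0.16347569  0.63524481] [-0.78191845  0.13853503 -0.60782192]
top [ 0.43946132 -0.02604755  1.60010732] [ 0.05384853  0.01351468 -0.99846441]
wrist [0.23405658 0.60973502 0.37178603] [ 0.2509434  -0.09670793 -0.96358494]
{'clock': np.float64(0.15), 'joint_pos': array([-1.0869,  0.3217, -0.0701,  1.4514,  0.0226,  1.3708, -0.0569]), 'joint_vel': array([-0.0011, -0.0018, -0.001 , -0.0057,  0.0014, -0.0012, -0.0012]), 'effort': array([ 1.00000e-04, -4.94095e+01, -3.82800e-01, -3.14688e+01,
        1.31000e-02,  8.20000e-03, -0.00000e+00]), 'position': array([0.2941, 0.5792, 0.2555]), 'ee_rot': array([-0.3702,  0.6031,  0.3696,  0.6022]), 'wrist_force': array([-0.2281, -0.2542,  0.6567]), 'torque': array([ 0.012 ,  0.0099, -0.0527]), 'gripper_width': np.float64(0.0857)}
```

View pics/top0.png

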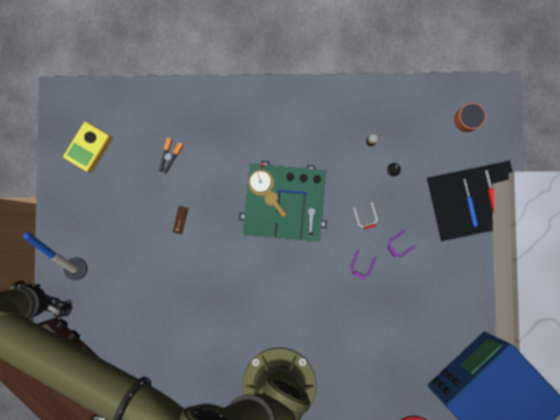

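View pics/scene0.png

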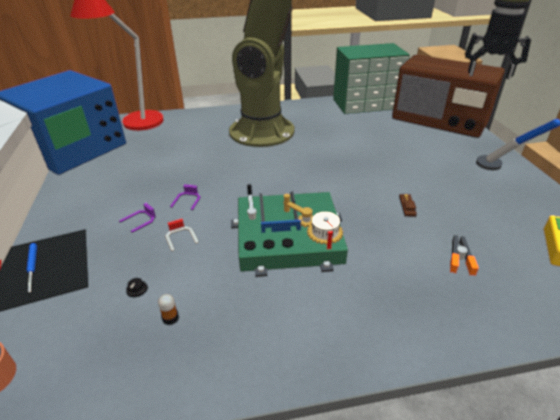

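View pics/wrist0.png

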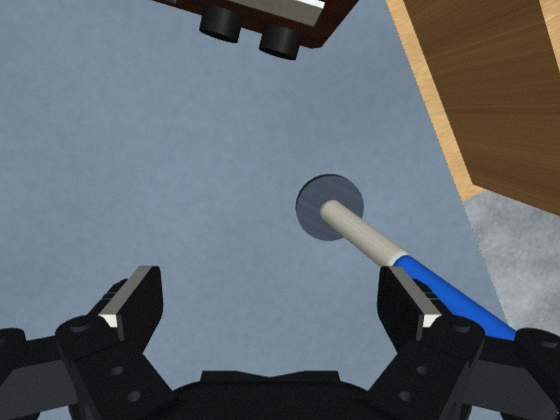

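Top view: chassis spans about (246–326, 163–241), the real U-bolt (red tab) is near (367,217), two purple decoys to its right and below. The crank pin is near (283,213) and the keeper near (311,222). I'll zoom in.

```bash
python3 - <<'E'
from h import *
s=load('top0'); im=s['color'][150:250,235:385]; cv2.imwrite('pics/topz.png',cv2.resize(im,None,fx=5.3,fy=5.3,interpolation=cv2.INTER_CUBIC))
s=load('scene0'); im=s['color'][165:285,160:360]; cv2.imwrite('pics/scz.png',cv2.resize(im,None,fx=4,fy=4,interpolation=cv2.INTER_CUBIC))
E
```

```text
(no output)
```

View pics/topz.png

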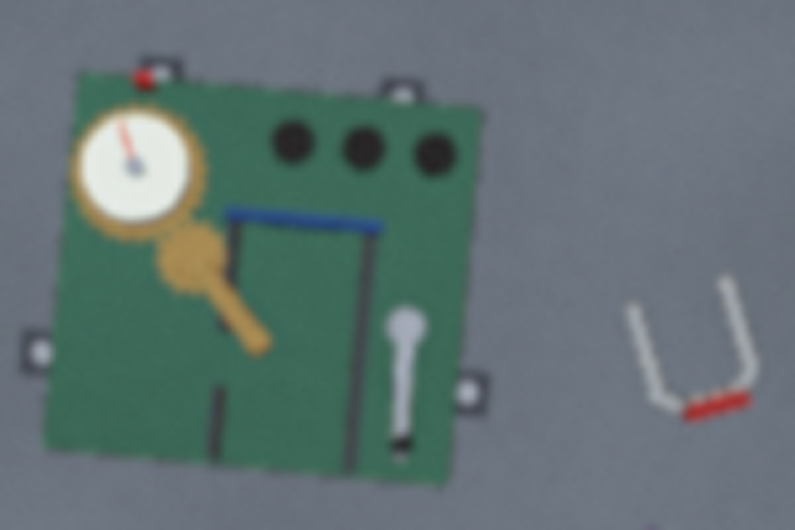

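View pics/scz.png

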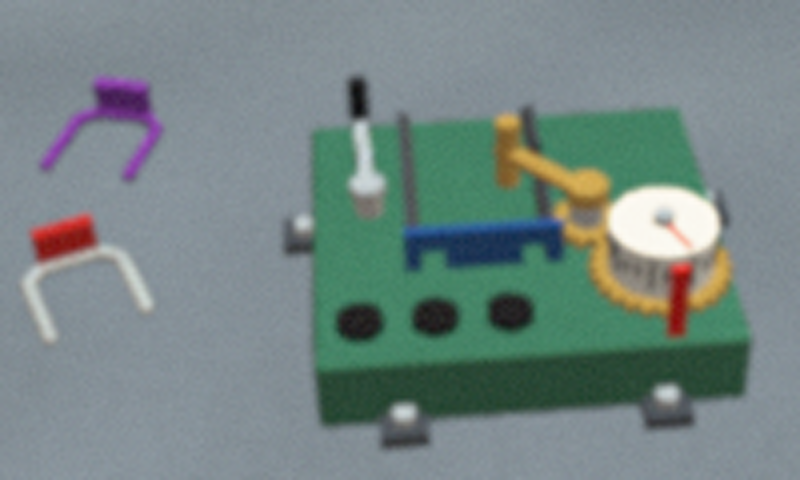

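```bash
cat >> h.py <<'E'
from scipy.optimize import least_squares
def ch2w(c,P):
    x,y,t=c; P=np.array(P,float).reshape(-1,3); Q=P.copy()
    Q[:,0]=x+P[:,0]*np.cos(t)-P[:,1]*np.sin(t); Q[:,1]=y+P[:,0]*np.sin(t)+P[:,1]*np.cos(t); return Q
def fit(obs,x0):  # obs list of (snap, pts, px)
    f=lambda c: np.concatenate([(proj(s,ch2w(c,P))-np.array(px)).ravel() for s,P,px in obs])
    r=least_squares(f,x0); return r.x, r.fun.reshape(-1,2)
E
python3 - <<'E'
from h import *
t=load('top0');s=load('scene0')
C=np.array([[.1,.135,.045],[.1,-.095,.045],[-.115,-.095,.045],[-.115,.135,.045]])
tp=np.array([[80,72],[484,107],[448,487],[45,450]])/5.3+[235,150]-0.4
sp=np.array([[750,342],[318,370],[312,130],[682,108]])/4+[160,165]-0.4
print([at(t,p,.045).round(4) for p in tp]); print([at(s,p,.045).round(4) for p in sp])
for o in ([(t,C,tp)],[(s,C,sp)],[(t,C,tp),(s,C,sp)]):
    c,r=fit(o,[.6,0,0]); print(c.round(4)); print(r.round(1).tolist())
# crank pin
z=.091
def z2(p,k): return np.array(p)/k
cp=at(t,np.array([257,346])/5.3+[235,150]-.4,.091); print('pin',cp, at(s,np.array([508,120])/4+[160,165]-.4,.091))
def inv(c,P): 
    d=P[:2]-c[:2]; return R.from_euler('z',-c[2]).as_matrix()[:2,:2]@d
q=inv(c,cp); print(q, np.arctan2(-q[0],.06-q[1]))
kk=at(t,np.array([402,444])/5.3+[235,150]-.4,.091); print('knob',kk,at(s,np.array([357,82])/4+[160,165]-.4,.091)); q=inv(c,kk); print(q, np.arctan2(q[1]+.062,-.0285-q[0]))
# ubolt: 
U=np.array([[.066,.028,.004],[.066,-.028,.004],[-.004,.018,.028],[-.004,-.018,.028]])
up=np.array([[632,305],[725,278],[685,412],[748,398]])/5.3+[235,150]-.4
us=np.array([[148,305],[50,335],[92,218],[34,234]])/4+[160,165]-.4
for o in ([(t,U,up)],[(s,U,us)],[(t,U,up),(s,U,us)]):
    u,r=fit(o,[.6,-.2,0]); print('u',u.round(4)); print(r.round(1).tolist())
E
```

```text
[array([0.6645, 0.0848, 0.045 ]), array([ 0.6425, -0.1429,  0.045 ]), array([ 0.429 , -0.1203,  0.045 ]), array([0.4512, 0.1053, 0.045 ])]
[array([0.6672, 0.0828, 0.045 ]), array([ 0.6432, -0.1406,  0.045 ]), array([ 0.4314, -0.1215,  0.045 ]), array([0.4547, 0.1075, 0.045 ])]
[ 0.5523 -0.0389 -0.0986]
[[-0.2, -0.2], [0.1, 0.0], [0.6, 0.2], [-0.5, 0.0]]
[ 0.5539 -0.0384 -0.1028]
[[1.3, -0.2], [-1.2, 0.3], [0.1, -0.4], [-0.1, -0.3]]
[ 0.553  -0.0386 -0.1008]
[[-0.3, -0.5], [0.1, -0.1], [0.4, -0.0], [-0.7, -0.3], [1.2, -0.6], [-1.3, 0.1], [-0.1, -0.5], [-0.4, -0.6]]
pin [ 0.50666098 -0.01445016  0.091     ] [ 0.50911388 -0.01399372  0.091     ]
[-0.04853423  0.01932912] 0.873319951416338
knob [ 0.4527859  -0.09284574  0.091     ] [ 0.453011   -0.09364932  0.091     ]
[-0.09424473 -0.06409115] -0.03179640334131338
u [ 0.4771 -0.2728  0.2529]
[[-0.2, -0.5], [0.0, -0.1], [0.2, 0.5], [-0.0, 0.1]]
u [ 0.4741 -0.2736  0.2656]
[[0.1, 0.9], [0.4, 0.9], [0.0, -1.2], [-0.6, -0.9]]
u [ 0.4759 -0.2732  0.2604]
[[-0.2, 0.0], [-0.0, 0.3], [0.4, 1.0], [0.1, 0.4], [0.2, 1.5], [0.5, 1.5], [0.2, -0.7], [-0.4, -0.5]]
```

```bash
cat >> h.py <<'E'
CH=np.array([0.553,-0.0386,-0.1008])
def rows(wps,start=None):
    """wps: list of (pos, jawangle) world; jaw dir modulo pi chosen nearest. prints normalised rows from commanded start"""
    if start is None:
        st=state(); p0=np.array(st['position']); R0=R.from_quat(st['ee_rot'])
    else: p0,R0=start
    out=[]; last=R0
    for p,a in wps:
        best=None
        for k in (0,np.pi):
            zz=np.array([np.cos(a+k),np.sin(a+k),0]); xx=np.array([0,0,-1.]); yy=np.cross(zz,xx)
            Rt=R.from_matrix(np.c_[xx,yy,zz]); d=(last.inv()*Rt).magnitude()
            if best is None or d<best[0]: best=(d,Rt)
        Rt=best[1]; last=Rt
        sh=R0.inv().apply(np.array(p)-p0)/.4; rv=(R0.inv()*Rt).as_rotvec()/(np.pi/2)
        out.append(np.r_[sh,rv].round(3).tolist())
    return out
def info():
    st=state(); 
    for k in ('clock','joint_pos','position','wrist_force','gripper_width'): print(k,np.round(st[k],4))
    m=R.from_quat(st['ee_rot']).as_matrix(); print('x',m[:,0].round(3),'jaw',m[:,2].round(3), 'yaw',np.arctan2(m[1,2],m[0,2]).round(4))
def C(x,y,z): return ch2w(CH,[[x,y,z]])[0]
E
python3 - <<'E'
from h import *
import bench; print([n for n in dir(bench) if not n.startswith('_')])
info()
print(C(-.05,.02,.25))
print(rows([(C(-.08,.02,.26),CH[2])]))
E
```

```text
['IKError', 'close_job', 'snapshot', 'state', 'tip_reach']
clock 0.15
joint_pos [-1.0869  0.3217 -0.0701  1.4514  0.0226  1.3708 -0.0569]
position [0.2941 0.5792 0.2555]
wrist_force [-0.2281 -0.2542  0.6567]
gripper_width 0.0857
x [-0.001 -0.001 -1.   ] jaw [ 0.453  0.892 -0.001] yaw 1.1011
[ 0.50526639 -0.01367005  0.25      ]
[[-0.01, -1.072, -1.11, 0.765, -0.001, 0.001]]
```

Emit:
move_arm([
  [0, -0.95, -0.98, 0.765, 0, 0],
  [0, -0.95, -0.98, 0.765, 0, 0],
  [0, -0.95, -0.98, 0.765, 0, 0],
  [0, -0.95, -0.98, 0.765, 0, 0],
  [0, -0.95, -0.98, 0.765, 0, 0],
  [0, -0.95, -0.98, 0.765, 0, 0],
  [0, -0.95, -0.98, 0.765, 0, 0],
  [0, -0.95, -0.98, 0.765, 0, 0],
  [0, -0.95, -0.98, 0.765, 0, 0],
  [0, -0.95, -0.98, 0.765, 0, 0],
], claw=-0.45)

```text
clock: 1.4
position: [0.4563, 0.0539, 0.2564]
ee_rot: [0.038, 0.706, -0.038, 0.706]
wrist_force: [-1.4, 0.0, 0.2]
gripper_width: 0.0232
```

```bash
python3 - <<'E'
from h import *
info(); print(tip_reach)
s=snap('wrist','w1')
E
```

```text
clock 1.4
joint_pos [-0.6326 -0.1109  0.428   1.9133  0.0477  1.3292 -0.3267]
position [0.4563 0.0539 0.2564]
wrist_force [-1.3565  0.0323  0.1556]
gripper_width 0.0232
x [ 0. -0. -1.] jaw [ 0.994 -0.108  0.   ] yaw -0.1084
0.025
```

View pics/w1.png

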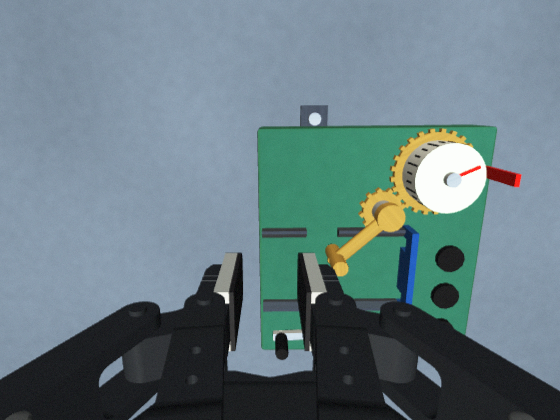

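Wrist view: deck corners at (259,128) and (494,126), pin top at about (341,269), drum centre at (453,180). I'll use these to refine the chassis pose.

```bash
python3 - <<'E'
from h import *
w=load('w1'); t=load('top0');s=load('scene0')
print(ray(w,(280,210)))
P=[[-.115,.135,.045],[.1,.135,.045],[.044,.095,.089],[0,.06,.073],[-.115,-.095,.045]]
px=[[259,128],[494.5,126],[453,180],[391,216],[262,350]]
print(proj(w,ch2w(CH,P)).round(1))
c,r=fit([(w,P,px)],CH); print(c.round(4),r.round(1).tolist())
for c in (c,CH):
    for p in ([341,269],):
        q=at(w,p,.091); d=R.from_euler('z',-c[2]).as_matrix()[:2,:2]@(q[:2]-c[:2]); print(q,d,np.hypot(d[0],d[1]-.06),np.arctan2(-d[0],.06-d[1]))
cv2.imwrite('pics/w1z.png',cv2.resize(w['color'][110:360,240:520],None,fx=2.8,fy=2.4))
E
```

```text
(array([0.46366182, 0.12086474, 0.37287655]), array([-3.13870159e-05, -2.68869155e-01, -9.63602784e-01]))
[[258.2 127. ]
 [501.4 125. ]
 [457.  179.4]
 [391.6 216.3]
 [261.8 350.5]]
[ 0.5514 -0.0389 -0.0962] [[-3.2, 0.2], [4.4, -0.9], [1.4, -0.2], [-1.6, 0.8], [-1.3, 1.3]]
[ 0.50981341 -0.0150444   0.091     ] [-0.043688    0.01977662] 0.059384860318651235 0.8266638016741923
[ 0.50981341 -0.0150444   0.091     ] [-0.04533776  0.01909019] 0.06106656416625759 0.8366932063857896
```

View pics/w1z.png

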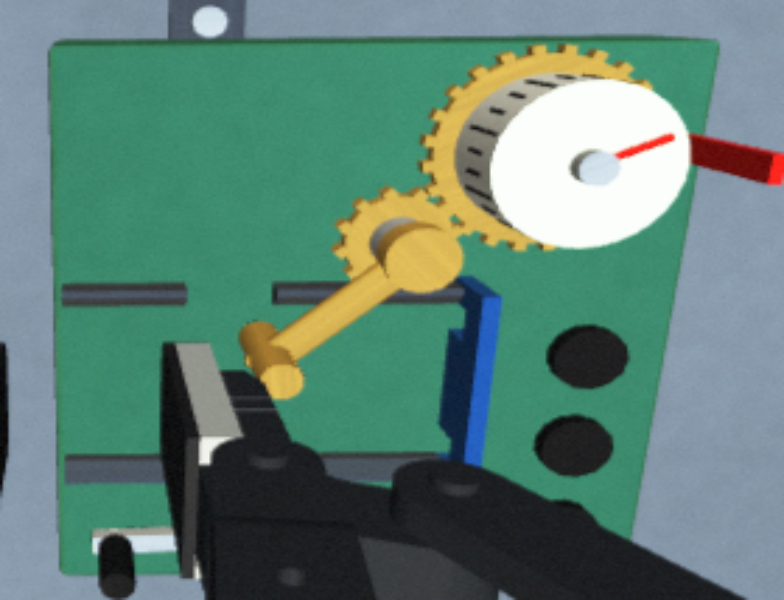

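```bash
sed -i 's/^CH=.*/CH=np.array([0.5525,-0.0387,-0.099])/' h.py; python3 - <<'E'
from h import *
info()
P=np.array([0.508,-.0147,0])
print(rows([(P+[0,0,.15],-.1),(P+[0,0,.102],-.1)]))
E
```

```text
clock 1.45
joint_pos [-0.6342 -0.1107  0.4247  1.9135  0.0463  1.3292 -0.3275]
position [0.4558 0.0565 0.2563]
wrist_force [-0.0168  0.5575  0.082 ]
gripper_width 0.0234
x [-0.     0.001 -1.   ] jaw [ 0.995 -0.104 -0.   ] yaw -0.1046
[[0.266, -0.164, 0.149, -0.003, -0.0, -0.0], [0.386, -0.164, 0.149, -0.003, -0.0, -0.0]]
```

Emit:
move_arm([
  [0.0, -0.164, 0.149, 0, 0, 0],
  [0.1, -0.164, 0.149, 0, 0, 0],
  [0.2, -0.164, 0.149, 0, 0, 0],
  [0.266, -0.164, 0.149, 0, 0, 0],
  [0.266, -0.164, 0.149, 0, 0, 0],
  [0.266, -0.164, 0.149, 0, 0, 0],
])

```text
clock: 2.2
position: [0.5091, -0.0122, 0.1509]
ee_rot: [0.035, 0.706, -0.035, 0.707]
wrist_force: [-0.9, -1.0, 0.4]
gripper_width: 0.0236
```

```bash
python3 - <<'E'
from h import *
info()
s=snap('wrist','w2');P=np.array([0.508,-.0147,0])
print(rows([(P+[0,0,.102],-.1)])); print(proj(s,[[.508,-.0147,.091]]))
E
```

```text
clock 2.2
joint_pos [-0.5446  0.1047  0.5489  1.9458 -0.0615  1.1058 -0.0697]
position [ 0.5091 -0.0122  0.1509]
wrist_force [-0.8582 -0.9557  0.4364]
gripper_width 0.0236
x [ 0.001  0.    -1.   ] jaw [ 0.995 -0.099  0.001] yaw -0.0991
[[0.123, -0.006, -0.003, 0.0, 0.001, -0.001]]
[[267.74505223 248.96182489]]
```

View pics/w2.png

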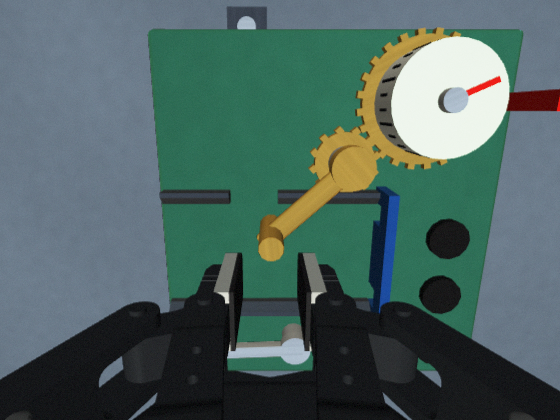

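The pin top, about (271,250), lies midway between the jaws, so I'm going down over it.

Emit:
move_arm([
  [0.06, -0.006, 0, 0, 0, 0],
  [0.122, -0.006, 0, 0, 0, 0],
  [0.122, -0.006, 0, 0, 0, 0],
  [0.122, -0.006, 0, 0, 0, 0],
])

```text
clock: 2.75
position: [0.5093, -0.0154, 0.1027]
ee_rot: [0.036, 0.705, -0.035, 0.707]
wrist_force: [0.3, -0.7, 0.4]
gripper_width: 0.0234
```

```bash
python3 - <<'E'
from h import *
info()
s=snap('wrist','w3')
a=np.linspace(.85,-.05,12)
off=np.array([.0015,0])
W=[(C(-.06*np.sin(x),.06-.06*np.cos(x),.102)+[.001,0,0],-.1) for x in a]
for r in rows(W): print(r)
E
```

```text
clock 2.75
joint_pos [-0.5275  0.1691  0.5492  1.9919 -0.1049  1.0052 -0.0289]
position [ 0.5093 -0.0154  0.1027]
wrist_force [ 0.331  -0.6516  0.4484]
gripper_width 0.0234
x [ 0.002  0.001 -1.   ] jaw [ 0.995 -0.1    0.002] yaw -0.1003
[0.002, 0.004, 0.003, -0.0, 0.002, -0.001]
[0.002, -0.005, 0.011, -0.0, 0.002, -0.001]
[0.002, -0.013, 0.02, -0.0, 0.002, -0.001]
[0.002, -0.02, 0.03, -0.0, 0.002, -0.001]
[0.002, -0.027, 0.041, -0.0, 0.002, -0.001]
[0.002, -0.033, 0.052, -0.0, 0.002, -0.001]
[0.002, -0.037, 0.063, -0.0, 0.002, -0.001]
[0.002, -0.041, 0.075, -0.0, 0.002, -0.001]
[0.002, -0.044, 0.086, -0.0, 0.002, -0.001]
[0.002, -0.046, 0.099, -0.0, 0.002, -0.001]
[0.002, -0.047, 0.111, -0.0, 0.002, -0.001]
[0.002, -0.047, 0.123, -0.0, 0.002, -0.001]
```

View pics/w3.png

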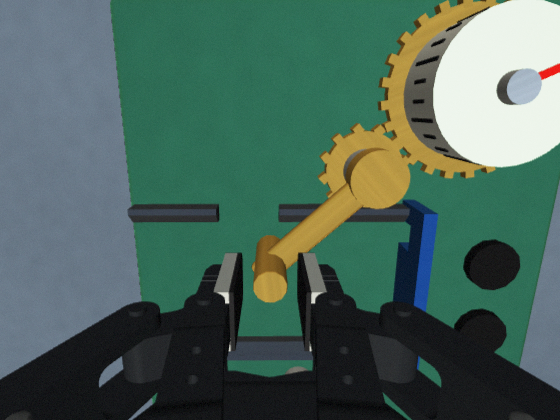

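Emit:
move_arm([
  [0, -0.004, 0.016, 0, 0, 0],
  [0, -0.012, 0.028, 0, 0, 0],
  [0, -0.019, 0.038, 0, 0, 0],
  [0, -0.026, 0.049, 0, 0, 0],
  [0, -0.032, 0.06, 0, 0, 0],
  [0, -0.036, 0.072, 0, 0, 0],
  [0, -0.04, 0.084, 0, 0, 0],
  [0, -0.043, 0.096, 0, 0, 0],
  [0, -0.046, 0.108, 0, 0, 0],
  [0, -0.047, 0.118, 0, 0, 0],
  [0, -0.047, 0.126, 0, 0, 0],
  [0, -0.047, 0.13, 0, 0, 0],
  [0, -0.047, 0.13, 0, 0, 0],
])

```text
clock: 4.42
position: [0.5568, -0.0394, 0.1011]
ee_rot: [0.036, 0.707, -0.035, 0.705]
wrist_force: [-5.5, -1.2, 2.8]
gripper_width: 0.0237
```

```bash
python3 - <<'E'
from h import *
info()
s=snap('wrist','w4')
print(rows([(C(0,0,.102),-.1)]))
E
```

```text
clock 4.425
joint_pos [-0.4608  0.2853  0.5563  1.8738 -0.1744  1.0336  0.067 ]
position [ 0.5568 -0.0394  0.1011]
wrist_force [-5.5414 -1.1962  2.846 ]
gripper_width 0.0237
x [-0.003  0.001 -1.   ] jaw [ 0.995 -0.1   -0.003] yaw -0.1006
[[-0.002, 0.001, -0.011, -0.0, -0.002, -0.0]]
```

View pics/w4.png

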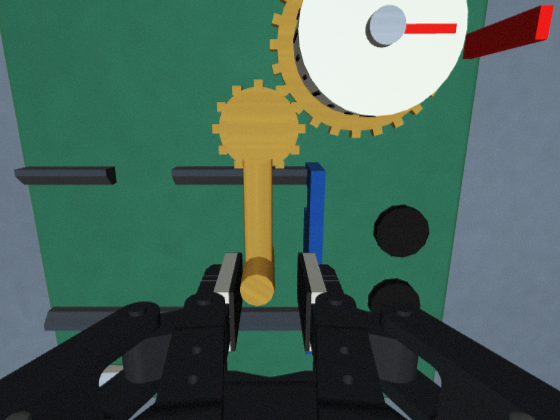

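Crank arm is parallel to the bracket, contact force 5.5 N: it's at the stop. Now to the U-bolt.

```bash
python3 - <<'E'
from h import *
st=state(); p=np.array(st['position'])
print(rows([(C(0,0,.102),-.1),(C(0,0,.15),-.1),([.472,-.2742,.2],.258)]))
E
```

```text
[[-0.002, 0.001, -0.011, -0.0, -0.002, -0.0], [-0.122, 0.001, -0.011, -0.0, -0.002, -0.0], [-0.247, -0.605, -0.153, -0.228, -0.002, -0.001]]
```

Emit:
move_arm([
  [0, 0, -0.013, 0, 0, 0],
  [0, 0, -0.013, 0, 0, 0],
  [-0.12, 0, -0.013, 0, 0, 0],
  [-0.247, -0.12, -0.05, -0.05, 0, 0],
  [-0.247, -0.605, -0.153, -0.228, 0, 0],
  [-0.247, -0.605, -0.153, -0.228, 0, 0],
  [-0.247, -0.605, -0.153, -0.228, 0, 0],
  [-0.247, -0.605, -0.153, -0.228, 0, 0],
  [-0.247, -0.605, -0.153, -0.228, 0, 0],
  [-0.247, -0.605, -0.153, -0.228, 0, 0],
])

```text
clock: 5.72
position: [0.4739, -0.2724, 0.1998]
ee_rot: [-0.091, 0.701, 0.092, 0.701]
wrist_force: [0.8, 0.2, -0.3]
gripper_width: 0.0235
```

```bash
python3 - <<'E'
from h import *
info()
s=snap('wrist','w5');U=[[.066,.028,.004],[.066,-.028,.004],[-.004,.018,.028],[-.004,-.018,.028],[-.004,0,.028]]
print(proj(s,ch2w([.4759,-.2732,.26],U)).round(0).tolist())
E
```

```text
clock 5.725
joint_pos [-0.1834  0.1577  0.7251  1.8083 -0.1125  1.2167  0.8344]
position [ 0.4739 -0.2724  0.1998]
wrist_force [ 0.7677  0.2314 -0.2952]
gripper_width 0.0235
x [ 0.001  0.001 -1.   ] jaw [0.966 0.257 0.001] yaw 0.2598
[[348.0, 159.0], [344.0, 221.0], [267.0, 175.0], [267.0, 218.0], [267.0, 197.0]]
```

View pics/w5.png

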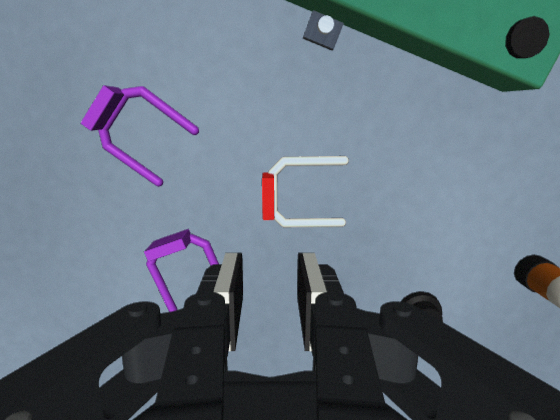

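The red tab is at (268,197), as predicted, so the U-bolt pose is confirmed. Next I descend.

```bash
python3 - <<'E'
from h import *
print(rows([([.4723,-.2742,.037],.259)]))
E
```

```text
[[0.407, -0.004, -0.006, 0.001, 0.0, -0.0]]
```

Emit:
move_arm([
  [0.15, -0.004, -0.006, 0, 0, 0],
  [0.3, -0.004, -0.006, 0, 0, 0],
  [0.38, -0.004, -0.006, 0, 0, 0],
  [0.407, -0.004, -0.006, 0, 0, 0],
  [0.407, -0.004, -0.006, 0, 0, 0],
  [0.407, -0.004, -0.006, 0, 0, 0],
])

```text
clock: 6.52
position: [0.4724, -0.2766, 0.0388]
ee_rot: [-0.091, 0.7, 0.091, 0.702]
wrist_force: [0.3, -0.4, 0.8]
gripper_width: 0.0234
```

```bash
python3 - <<'E'
from h import *
info()
s=snap('wrist','w6')
E
```

```text
clock 6.525
joint_pos [-0.0972  0.3749  0.6719  1.9505 -0.2938  0.9106  0.9809]
position [ 0.4724 -0.2766  0.0388]
wrist_force [ 0.3016 -0.3504  0.8123]
gripper_width 0.0234
x [ 0.003 -0.001 -1.   ] jaw [0.967 0.255 0.003] yaw 0.2582
```

View pics/w6.png

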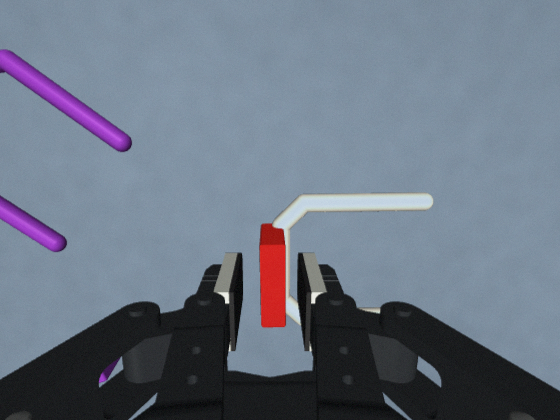

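```bash
python3 - <<'E'
from h import *
s=load('w6'); q=at(s,[272.5,284],.028); print(q, at(s,[430,201],.004)); 
T=np.array([.4724,-.2766,.0388]); d=q-T; y=.258
print('along jaw',d[0]*np.cos(y)+d[1]*np.sin(y),'lateral',-d[0]*np.sin(y)+d[1]*np.cos(y))
E
```

```text
[ 0.47293606 -0.27403668  0.028     ] [ 0.53197146 -0.23051763  0.004     ]
along jaw 0.0011723430966138237 lateral 0.0023417000550706698
```

Emit:
move_arm([
  [0.002, 0.006, 0.002, 0, 0, 0],
  [0.002, 0.006, 0.002, 0, 0, 0],
])

```text
clock: 6.82
position: [0.4714, -0.2735, 0.0368]
ee_rot: [-0.091, 0.701, 0.091, 0.702]
wrist_force: [0.1, 0.1, -0.1]
gripper_width: 0.0234
```

Emit:
move_arm([
  [0, 0, 0, 0, 0, 0],
  [0, 0, 0, 0, 0, 0],
  [0, 0, 0, 0, 0, 0],
  [0, 0, 0, 0, 0, 0],
  [-0.05, 0, 0, 0, 0, 0],
  [-0.15, 0, 0, 0, 0, 0],
  [-0.3, 0, 0, 0, 0, 0],
  [-0.4, 0, 0, 0, 0, 0],
  [-0.4, 0, 0, 0, 0, 0],
], claw=-1, force=60)

```text
clock: 7.95
position: [0.4727, -0.2753, 0.2005]
ee_rot: [-0.092, 0.699, 0.09, 0.704]
wrist_force: [0.4, 0.1, -1.6]
gripper_width: 0.0085
```

```bash
python3 - <<'E'
from h import *
info()
s=snap('wrist','w7')
E
```

```text
clock 7.95
joint_pos [-0.1986  0.1538  0.7467  1.8126 -0.1136  1.2105  0.8385]
position [ 0.4727 -0.2753  0.2005]
wrist_force [ 0.3892  0.0914 -1.6386]
gripper_width 0.0085
x [ 0.007 -0.002 -1.   ] jaw [0.967 0.254 0.007] yaw 0.2569
```

View pics/w7.png

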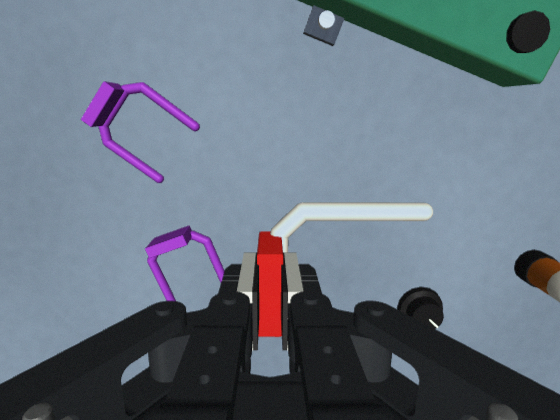

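```bash
python3 - <<'E'
from h import *
s=load('w7'); st=state(); T=np.array([.4727,-.2753,.2005]); y=.257
z0=T[2]-.0368
for px,z in (([429,212],z0+.004),([270,297],z0+.028)):
    q=at(s,px,z); d=q-T; print(q,'along',d[0]*np.cos(y)+d[1]*np.sin(y),'lat',-d[0]*np.sin(y)+d[1]*np.cos(y))
# carry: tab centre at chassis x=-.076-.004
g=C(-.076-.004,0,0); print(g)
print(rows([(g+[0,0,.2],CH[2]),(g+[0,0,.0368+.045+.012],CH[2])]))
E
```

```text
[ 0.53298104 -0.23379719  0.1677    ] along 0.06885041769089305 lat 0.024817479640585286
[ 0.47347976 -0.27737961  0.1917    ] along 0.0002255543063940385 lat -0.0022095043465494854
[ 0.47289172 -0.03079293  0.        ]
[[-0.005, 0.588, 0.158, 0.227, 0.002, 0.0], [0.261, 0.588, 0.157, 0.227, 0.002, 0.0]]
```

Emit:
move_arm([
  [0, 0.15, 0.04, 0.06, 0, 0],
  [0, 0.3, 0.08, 0.12, 0, 0],
  [0, 0.45, 0.12, 0.17, 0, 0],
  [0, 0.593, 0.158, 0.227, 0, 0],
  [0, 0.593, 0.158, 0.227, 0, 0],
  [0, 0.593, 0.158, 0.227, 0, 0],
  [0.15, 0.593, 0.158, 0.227, 0, 0],
  [0.15, 0.593, 0.158, 0.227, 0, 0],
  [0.15, 0.593, 0.158, 0.227, 0, 0],
])

```text
clock: 9.12
position: [0.4723, -0.0297, 0.1373]
ee_rot: [0.036, 0.706, -0.036, 0.706]
wrist_force: [-0.0, 0.0, -0.9]
gripper_width: 0.0084
```

```bash
python3 - <<'E'
from h import *
info()
s=snap('wrist','w8'); s=snap('scene','s8')
cv2.imwrite('pics/s8z.png',cv2.resize(s['color'][100:285,160:400],None,fx=3.3,fy=3.2,interpolation=cv2.INTER_CUBIC))
E
```

```text
clock 9.125
joint_pos [-0.5227  0.0341  0.5424  2.0394 -0.0195  1.0723 -0.0727]
position [ 0.4723 -0.0297  0.1373]
wrist_force [-0.0314  0.0173 -0.8788]
gripper_width 0.0084
x [ 0.001 -0.    -1.   ] jaw [ 0.995 -0.101  0.001] yaw -0.1014
```

View pics/w8.png

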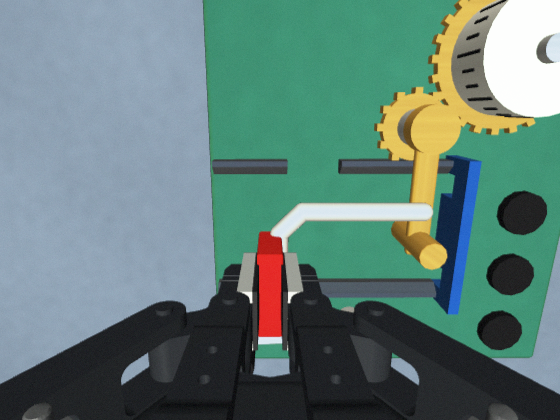

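View pics/s8z.png

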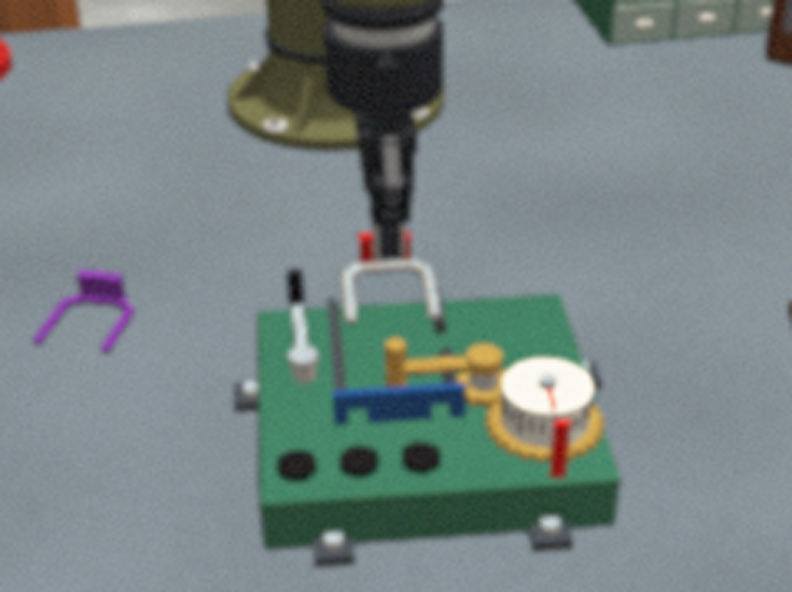

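```bash
python3 - <<'E'
from h import *
s=load('w8'); 
def inv(P): return R.from_euler('z',-CH[2]).as_matrix()[:2,:2]@(np.array(P)[:2]-CH[:2])
print(inv(at(s,[429,212],.1045)), 'pin',inv(at(s,[433,256],.091)),'rail inner top edge',inv(at(s,[400,174],.055)),inv(at(s,[400,280],.055)), 'tcp',inv([.4723,-.0297]))
s=load('s8'); k=np.array([3.3,3.2]); o=np.array([160,100])
print(inv(at(s,np.array([350,318])/k+o-.4,.1045)),inv(at(s,np.array([439,325])/k+o-.4,.1045)))
print(rows([(C(-.09,.0015,.105),CH[2]),(C(-.09,.0015,.083),CH[2])]))
E
```

```text
[-0.01209732  0.0259721 ] pin [-1.42105923e-03 -4.66740556e-05] rail inner top edge [-0.00804368  0.03386758] [-0.0020008 -0.0307237] tcp [-0.08069685  0.00102909]
[-0.01493038 -0.02893187] [-0.00066266  0.02906981]
[[0.083, -0.001, -0.026, -0.001, 0.002, -0.0], [0.138, -0.001, -0.026, -0.001, 0.002, -0.0]]
```

Emit:
move_arm([
  [0, 0, -0.026, 0, 0, 0],
  [0.03, 0, -0.026, 0, 0, 0],
  [0.07, 0, -0.026, 0, 0, 0],
  [0.1, 0, -0.026, 0, 0, 0],
  [0.12, 0, -0.026, 0, 0, 0],
  [0.134, 0, -0.026, 0, 0, 0],
  [0.134, 0, -0.026, 0, 0, 0],
])

```text
clock: 10.1
position: [0.4615, -0.0274, 0.0825]
ee_rot: [0.035, 0.706, -0.035, 0.706]
wrist_force: [-0.2, -0.7, -0.6]
gripper_width: 0.0086
```

```bash
python3 - <<'E'
from h import *
info()
s=snap('wrist','w9')
E
```

```text
clock 10.1
joint_pos [-0.5168  0.092   0.5424  2.1133 -0.058   0.9504 -0.0417]
position [ 0.4615 -0.0274  0.0825]
wrist_force [-0.1682 -0.6908 -0.5723]
gripper_width 0.0086
x [-0. -0. -1.] jaw [ 0.995 -0.099 -0.   ] yaw -0.0992
```

View pics/w9.png

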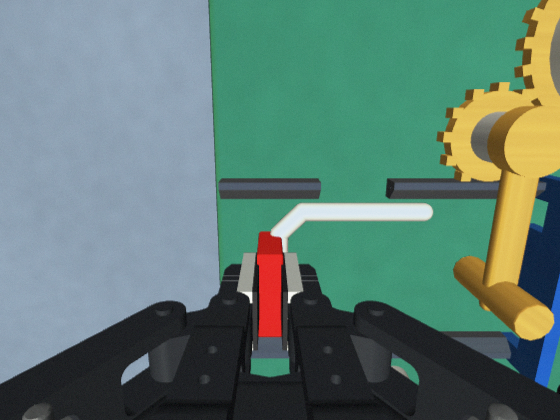

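Emit:
move_arm([
  [0.003, 0, 0, 0, 0, 0],
  [0.003, 0, 0, 0, 0, 0],
  [0.003, 0, 0, 0, 0, 0],
  [0.003, 0, 0, 0, 0, 0],
  [-0.1, 0, 0, 0, 0, 0],
  [-0.2, 0, 0, 0, 0, 0],
  [-0.2, 0, 0, 0, 0, 0],
], claw=-0.4)

```text
clock: 11.02
position: [0.4638, -0.0272, 0.1659]
ee_rot: [0.036, 0.704, -0.034, 0.709]
wrist_force: [-0.0, -0.1, 0.5]
gripper_width: 0.0253
```

```bash
python3 - <<'E'
from h import *
info()
s=snap('wrist','w10')
def inv(P): return (R.from_euler('z',-CH[2]).as_matrix()[:2,:2]@(np.array(P)[:2]-CH[:2])).round(4)
print(inv(state()['position']))
print(proj(s,ch2w(CH,[[-.019,.028,.049],[-.09,0,.073],[-.09,.018,.073],[-.09,-.018,.073]])).round(0).tolist())
E
```

```text
clock 11.025
joint_pos [-0.5385 -0.0295  0.5378  2.031   0.015   1.1292 -0.1062]
position [ 0.4638 -0.0272  0.1659]
wrist_force [-0.0384 -0.1326  0.4718]
gripper_width 0.0253
x [ 0.007  0.002 -1.   ] jaw [ 0.995 -0.099  0.007] yaw -0.099
[-0.0908  0.0026]
[[376.0, 177.0], [268.0, 229.0], [268.0, 201.0], [268.0, 257.0]]
```

View pics/w10.png

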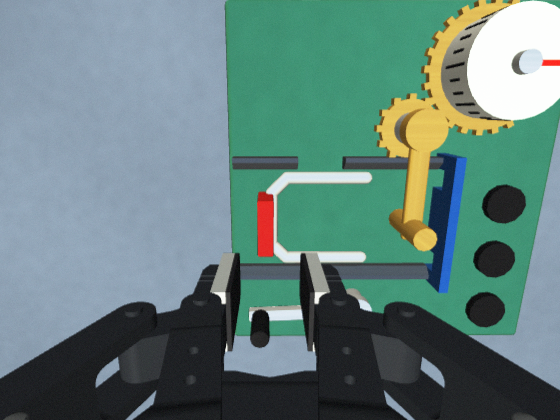

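Both legs lie between the rails, with leg ends at (369,178) and (363,257), and the tab is upright. Next: shut the jaws, turn 90°, and get behind the tab.

```bash
python3 - <<'E'
from h import *
a=CH[2]-np.pi/2
for r in rows([(C(-.118,0,.166),-1.0),(C(-.118,0,.166),a),(C(-.118,0,.080),a)]): print(r)
E
```

```text
[-0.005, -0.006, -0.068, 0.574, 0.001, -0.002]
[-0.005, -0.006, -0.068, 1.0, 0.001, -0.002]
[0.21, -0.007, -0.069, 1.0, 0.001, -0.002]
```

Emit:
move_arm([
  [0, -0.006, -0.068, 0.119, 0, 0],
  [0, -0.006, -0.068, 0.238, 0, 0],
  [0, -0.006, -0.068, 0.357, 0, 0],
  [0, -0.006, -0.068, 0.476, 0, 0],
  [0, -0.006, -0.068, 0.595, 0, 0],
  [0, -0.006, -0.068, 0.714, 0, 0],
  [0, -0.006, -0.068, 0.833, 0, 0],
  [0, -0.006, -0.068, 0.95, 0, 0],
  [0, -0.006, -0.068, 1.0, 0, 0],
  [0, -0.006, -0.068, 1.0, 0, 0],
  [0, -0.006, -0.068, 1.0, 0, 0],
], claw=-1)

```text
clock: 12.45
position: [0.4336, -0.027, 0.162]
ee_rot: [-0.523, -0.475, 0.524, -0.475]
wrist_force: [0.3, -0.1, -0.3]
gripper_width: 0.0001
```

```bash
python3 - <<'E'
from h import *
info()
s=snap('wrist','w11')
a=CH[2]-np.pi/2
for r in rows([(C(-.118,0,.080),a),(C(-.031,0,.080),a)]): print(r)
E
```

```text
clock 12.45
joint_pos [-0.4635 -0.0893  0.4475  2.0906  0.0428  1.1331 -1.7043]
position [ 0.4336 -0.027   0.162 ]
wrist_force [ 0.2644 -0.0506 -0.286 ]
gripper_width 0.0001
x [-0.001 -0.    -1.   ] jaw [-0.098 -0.995  0.   ] yaw -1.6685
[0.206, 0.003, -0.0, 0.001, 0.0, 0.001]
[0.205, 0.221, -0.0, 0.001, 0.0, 0.001]
```

View pics/w11.png

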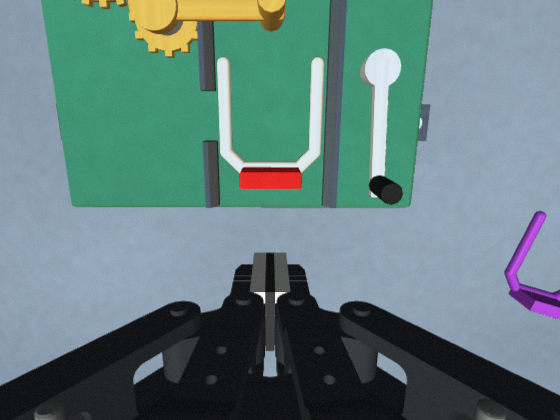

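The U-bolt is centred (tab at column 270) ahead of the shut fingers, so I'll descend.

Emit:
move_arm([
  [0.08, 0, 0, 0, 0, 0],
  [0.16, 0, 0, 0, 0, 0],
  [0.206, 0.002, 0, 0, 0, 0],
  [0.206, 0.002, 0, 0, 0, 0],
  [0.206, 0.002, 0, 0, 0, 0],
])

```text
clock: 13.12
position: [0.4354, -0.0271, 0.081]
ee_rot: [0.524, 0.475, -0.524, 0.475]
wrist_force: [-0.6, 0.1, 1.0]
gripper_width: 0.0002
```

```bash
python3 - <<'E'
from h import *
info()
s=snap('wrist','w12')
a=CH[2]-np.pi/2
for r in rows([(C(-.031,0,.080),a)]): print(r)
E
```

```text
clock 13.125
joint_pos [-0.4569  0.0312  0.4675  2.1706 -0.0175  0.9421 -1.6488]
position [ 0.4354 -0.0271  0.081 ]
wrist_force [-0.6229  0.0797  0.9557]
gripper_width 0.0002
x [ 0.001  0.    -1.   ] jaw [-0.099 -0.995 -0.   ] yaw -1.6695
[0.003, 0.216, 0.0, 0.0, -0.0, -0.001]
```

View pics/w12.png

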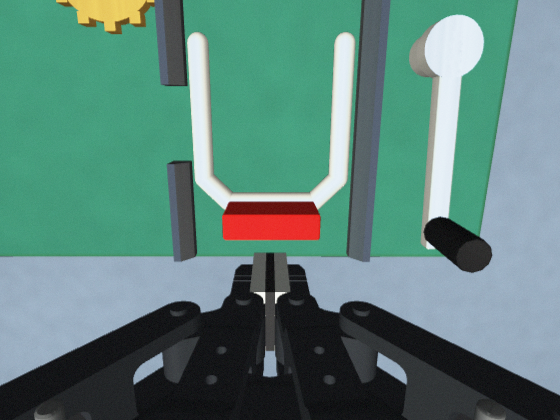

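Emit:
move_arm([
  [0, 0.015, 0, 0, 0, 0],
  [0, 0.03, 0, 0, 0, 0],
  [0, 0.045, 0, 0, 0, 0],
  [0, 0.06, 0, 0, 0, 0],
  [0, 0.075, 0, 0, 0, 0],
  [0, 0.09, 0, 0, 0, 0],
  [0, 0.105, 0, 0, 0, 0],
  [0, 0.12, 0, 0, 0, 0],
  [0, 0.135, 0, 0, 0, 0],
  [0, 0.15, 0, 0, 0, 0],
  [0, 0.165, 0, 0, 0, 0],
  [0, 0.175, 0, 0, 0, 0],
  [0, 0.175, 0, 0, 0, 0],
])

```text
clock: 14.8
position: [0.505, -0.034, 0.0804]
ee_rot: [0.524, 0.474, -0.524, 0.475]
wrist_force: [0.4, -0.2, 0.4]
gripper_width: 0.0001
```

```bash
python3 - <<'E'
from h import *
info()
s=snap('wrist','w13')
a=CH[2]-np.pi/2
for r in rows([(C(-.031,0,.080),a)]): print(r)
E
```

```text
clock 14.8
joint_pos [-0.4233  0.1914  0.4775  2.0141 -0.1069  0.9593 -1.5617]
position [ 0.505  -0.034   0.0804]
wrist_force [ 0.3771 -0.2184  0.4335]
gripper_width 0.0001
x [ 0. -0. -1.] jaw [-0.099 -0.995  0.   ] yaw -1.6699
[0.001, 0.042, -0.0, -0.0, 0.0, -0.0]
```

View pics/w13.png

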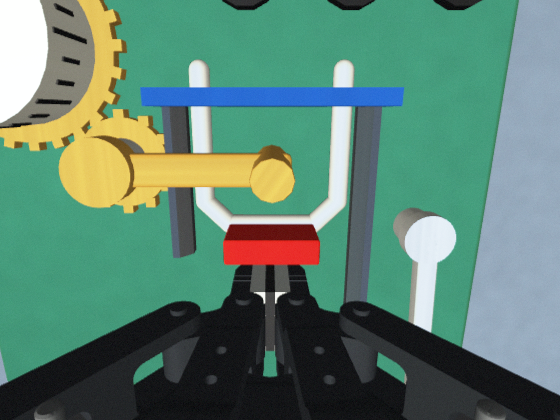

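Both legs are already through the holes, and the bow still has to close up to the pin.

Emit:
move_arm([
  [0, 0.012, 0, 0, 0, 0],
  [0, 0.022, 0, 0, 0, 0],
  [0, 0.03, 0, 0, 0, 0],
  [0, 0.036, 0, 0, 0, 0],
  [0, 0.041, 0, 0, 0, 0],
  [0, 0.044, 0, 0, 0, 0],
  [0, 0.046, 0, 0, 0, 0],
  [0, 0.046, 0, 0, 0, 0],
])

```text
clock: 15.85
position: [0.5214, -0.0357, 0.08]
ee_rot: [-0.523, -0.476, 0.525, -0.474]
wrist_force: [-5.7, 0.3, 4.1]
gripper_width: 0.0002
```

```bash
python3 - <<'E'
from h import *
info()
s=snap('wrist','w14')
E
```

```text
clock 15.85
joint_pos [-0.4116  0.2301  0.4765  1.9727 -0.1275  0.9708 -1.5432]
position [ 0.5214 -0.0357  0.08  ]
wrist_force [-5.7493  0.2583  4.1427]
gripper_width 0.0002
x [-0.003  0.001 -1.   ] jaw [-0.099 -0.995 -0.   ] yaw -1.6699
```

View pics/w14.png

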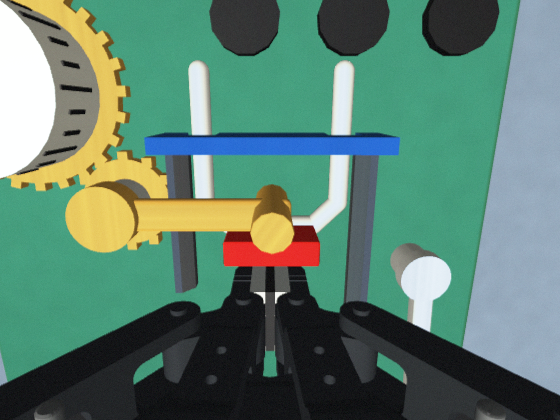

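Home: the bow meets the pin, TCP at chassis x ≈ -31 mm as calculated, 5.7 N resisting. Now back off and go to the keeper knob.

```bash
python3 - <<'E'
from h import *
s=load('w12')
def inv(P): return (R.from_euler('z',-CH[2]).as_matrix()[:2,:2]@(np.array(P)[:2]-CH[:2])).round(4)
k1=inv(at(s,[475,253],.091)); print('knob',k1, inv(at(load('w11'),[391,191],.091)), 'k',np.arctan2(k1[1]+.062,-.0285-k1[0]))
a=CH[2]
for r in rows([(C(-.045,0,.08),a-1.57),(C(-.045,0,.16),a-1.57),(C(-.0945,-.089,.15),a),(C(-.0945,-.089,.094),a)]): print(r)
E
```

```text
knob [-0.0936 -0.065 ] [-0.0934 -0.0646] k -0.04605036964038095
[0.0, -0.034, -0.0, -0.001, -0.0, 0.002]
[-0.2, -0.035, -0.0, -0.001, -0.0, 0.002]
[-0.174, -0.159, 0.222, -1.0, -0.002, 0.002]
[-0.034, -0.158, 0.222, -1.0, -0.002, 0.002]
```

Emit:
move_arm([
  [0, -0.034, 0, 0, 0, 0],
  [0, -0.034, 0, 0, 0, 0],
  [-0.1, -0.034, 0, 0, 0, 0],
  [-0.2, -0.034, 0, -0.1, 0, 0],
  [-0.174, -0.159, 0.222, -0.2, 0, 0],
  [-0.174, -0.159, 0.222, -0.31, 0, 0],
  [-0.174, -0.159, 0.222, -0.43, 0, 0],
  [-0.174, -0.159, 0.222, -0.55, 0, 0],
  [-0.174, -0.159, 0.222, -0.67, 0, 0],
  [-0.174, -0.159, 0.222, -0.79, 0, 0],
  [-0.174, -0.159, 0.222, -0.9, 0, 0],
  [-0.174, -0.159, 0.222, -0.97, 0, 0],
  [-0.174, -0.159, 0.222, -0.97, 0, 0],
  [-0.174, -0.159, 0.222, -0.97, 0, 0],
])

```text
clock: 17.65
position: [0.451, -0.1179, 0.15]
ee_rot: [0.052, 0.705, -0.052, 0.705]
wrist_force: [0.3, 0.7, 0.1]
gripper_width: -0.0004
```

```bash
python3 - <<'E'
from h import *
info()
s=snap('wrist','w15')
a=CH[2]
for r in rows([(C(-.0945,-.089,.094),a)]): print(r)
E
```

```text
clock 17.65
joint_pos [-3.3400e-01 -5.0000e-04  5.3740e-01  2.0412e+00  1.0000e-04  1.1002e+00
  5.5400e-02]
position [ 0.451  -0.1179  0.15  ]
wrist_force [0.3057 0.675  0.0797]
gripper_width -0.0004
x [ 0.001  0.    -1.   ] jaw [ 0.989 -0.148  0.001] yaw -0.148
[0.14, -0.0, -0.003, -0.031, 0.0, -0.0]
```

View pics/w15.png

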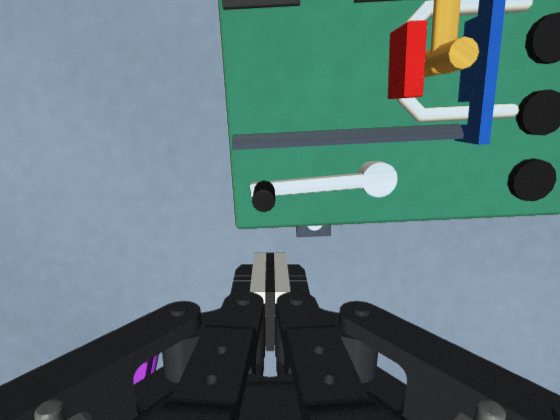

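Emit:
move_arm([
  [0.07, 0, -0.003, -0.03, 0, 0],
  [0.14, 0, -0.003, -0.03, 0, 0],
  [0.14, 0, -0.003, -0.03, 0, 0],
  [0.14, 0, -0.003, -0.03, 0, 0],
])

```text
clock: 18.2
position: [0.4502, -0.1179, 0.0948]
ee_rot: [0.035, 0.706, -0.035, 0.707]
wrist_force: [-0.1, -0.1, 0.0]
gripper_width: 0.0001
```

```bash
python3 - <<'E'
from h import *
info()
W=[]
for k in np.linspace(-.1,1.62,19):
    n=np.array([-.0285-.066*np.cos(k),-.062+.066*np.sin(k)]); t=np.array([np.sin(k),np.cos(k)])
    p=n-t*.017; W.append((C(p[0],p[1],.094),CH[2]-k))
for r in rows(W): print([round(v,3) for v in r[:4]])
E
```

```text
clock 18.2
joint_pos [-0.324   0.078   0.545   2.0972 -0.0488  0.9769  0.1473]
position [ 0.4502 -0.1179  0.0948]
wrist_force [-0.1266 -0.0675  0.0098]
gripper_width 0.0001
x [ 0.001 -0.    -1.   ] jaw [ 0.995 -0.099  0.001] yaw -0.0996
[0.002, 0.009, 0.004, -0.064]
[0.002, 0.024, -0.001, -0.003]
[0.002, 0.04, -0.005, 0.058]
[0.002, 0.056, -0.006, 0.118]
[0.002, 0.072, -0.007, 0.179]
[0.002, 0.089, -0.006, 0.24]
[0.002, 0.105, -0.003, 0.301]
[0.002, 0.12, 0.002, 0.362]
[0.002, 0.136, 0.007, 0.423]
[0.002, 0.15, 0.015, 0.483]
[0.002, 0.164, 0.023, 0.544]
[0.002, 0.177, 0.033, 0.605]
[0.002, 0.189, 0.044, 0.666]
[0.002, 0.2, 0.056, 0.727]
[0.002, 0.209, 0.069, 0.788]
[0.002, 0.218, 0.083, 0.848]
[0.002, 0.225, 0.098, 0.909]
[0.002, 0.23, 0.113, 0.97]
[0.002, 0.234, 0.129, 1.031]
```

Emit:
move_arm([
  [0.002, 0.01, 0, -0.02, 0, 0],
  [0.002, 0.024, -0.001, 0, 0, 0],
  [0.002, 0.04, -0.005, 0.058, 0, 0],
  [0.002, 0.056, -0.006, 0.118, 0, 0],
  [0.002, 0.072, -0.007, 0.179, 0, 0],
  [0.002, 0.089, -0.006, 0.24, 0, 0],
  [0.002, 0.105, -0.003, 0.301, 0, 0],
  [0.002, 0.12, 0.002, 0.362, 0, 0],
  [0.002, 0.136, 0.007, 0.423, 0, 0],
  [0.002, 0.136, 0.007, 0.423, 0, 0],
])

```text
clock: 19.45
position: [0.4585, -0.0633, 0.0939]
ee_rot: [0.263, 0.656, -0.262, 0.657]
wrist_force: [-0.6, 0.3, -0.4]
gripper_width: 0.0001
```

```bash
python3 - <<'E'
from h import *
info()
s=snap('wrist','w16')
W=[]
for k in np.linspace(.665,1.62,11):
    n=np.array([-.0285-.066*np.cos(k),-.062+.066*np.sin(k)]); t=np.array([np.sin(k),np.cos(k)])
    p=n-t*.017; W.append((C(p[0],p[1],.094),CH[2]-k))
for r in rows(W): print([round(v,3) for v in r[:4]])
E
```

```text
clock 19.45
joint_pos [-0.4206  0.0726  0.5203  2.1033 -0.0443  0.9742 -0.6374]
position [ 0.4585 -0.0633  0.0939]
wrist_force [-0.6051  0.2946 -0.3803]
gripper_width 0.0001
x [ 0.002  0.    -1.   ] jaw [ 0.724 -0.69   0.001] yaw -0.7608
[-0.001, -0.001, 0.002, 0.002]
[-0.001, 0.015, -0.001, 0.063]
[-0.001, 0.032, -0.003, 0.124]
[-0.001, 0.048, -0.003, 0.185]
[-0.001, 0.064, -0.002, 0.245]
[-0.001, 0.08, 0.001, 0.306]
[-0.0, 0.096, 0.005, 0.367]
[-0.0, 0.111, 0.011, 0.428]
[-0.0, 0.125, 0.019, 0.489]
[-0.0, 0.139, 0.027, 0.549]
[-0.0, 0.152, 0.037, 0.61]
```

View pics/w16.png

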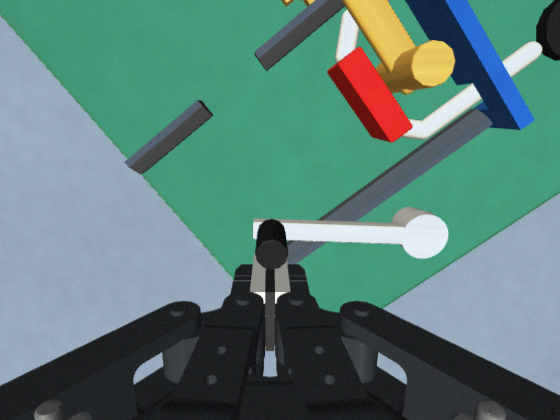

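The knob at (271,240) is square on the fingers and the bar is perpendicular to the push. I'll carry on.

Emit:
move_arm([
  [0, 0.015, -0.001, 0.063, 0, 0],
  [0, 0.032, -0.003, 0.124, 0, 0],
  [0, 0.048, -0.003, 0.185, 0, 0],
  [0, 0.064, -0.002, 0.245, 0, 0],
  [0, 0.08, 0.001, 0.306, 0, 0],
  [0, 0.096, 0.005, 0.367, 0, 0],
  [0, 0.111, 0.011, 0.428, 0, 0],
  [0, 0.125, 0.019, 0.489, 0, 0],
  [0, 0.139, 0.027, 0.549, 0, 0],
  [0, 0.15, 0.035, 0.6, 0, 0],
  [0, 0.152, 0.037, 0.6, 0, 0],
  [0, 0.152, 0.037, 0.6, 0, 0],
])

```text
clock: 21.0
position: [0.5073, -0.0302, 0.0927]
ee_rot: [-0.53, -0.468, 0.534, -0.464]
wrist_force: [-8.5, 1.0, 5.2]
gripper_width: 0.0001
```

```bash
python3 - <<'E'
from h import *
info()
s=snap('wrist','w17')
W=[]
for k in [1.57,1.6,1.65]:
    n=np.array([-.0285-.066*np.cos(k),-.062+.066*np.sin(k)]); t=np.array([np.sin(k),np.cos(k)])
    p=n-t*.017; W.append((C(p[0],p[1],.094),CH[2]-k))
for r in rows(W): print([round(v,3) for v in r[:4]])
E
```

```text
clock 21.0
joint_pos [-0.5051  0.1896  0.5606  1.9957 -0.1203  0.9955 -1.5904]
position [ 0.5073 -0.0302  0.0927]
wrist_force [-8.5091  0.9926  5.2455]
gripper_width 0.0001
x [-0.007  0.001 -1.   ] jaw [-0.133 -0.991  0.   ] yaw -1.7041
[-0.003, 0.001, -0.0, -0.022]
[-0.003, 0.005, -0.001, -0.003]
[-0.003, 0.014, -0.003, 0.029]
```

View pics/w17.png

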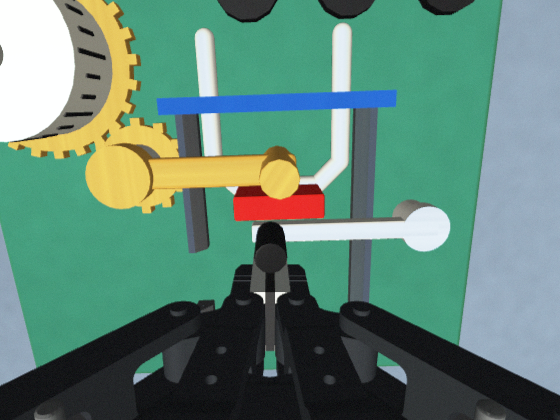

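The keeper is at its stop with 8.5 N resisting, and the bar lies parallel to the bracket behind the tab. I'll back off and lift clear.

Emit:
move_arm([
  [0, -0.03, 0, 0, 0, 0],
  [0, -0.05, 0, 0, 0, 0],
  [0, -0.05, 0, 0, 0, 0],
  [-0.12, -0.05, 0, 0, 0, 0],
  [-0.27, -0.05, 0, 0, 0, 0],
  [-0.4, -0.05, 0, 0, 0, 0],
  [-0.4, -0.05, 0, 0, 0, 0],
  [-0.4, -0.05, 0, 0, 0, 0],
])

```text
clock: 22.05
position: [0.4906, -0.0274, 0.2528]
ee_rot: [0.533, 0.465, -0.532, 0.465]
wrist_force: [-0.3, 0.9, -1.0]
gripper_width: 0.0001
```

```bash
python3 - <<'E'
from h import *
info()
s=snap('wrist','w18'); t=snap('scene','s18'); 
print('top of locked features pred',proj(s,ch2w(CH,[[0,0,.091],[-.0285,.004,.091],[.055,.028,.049],[.055,-.028,.049],[.049,.028,.049]])).round(0).tolist())
cv2.imwrite('pics/s18z.png',cv2.resize(t['color'][150:330,120:420],None,fx=2.6,fy=2.6,interpolation=cv2.INTER_CUBIC))
E
```

```text
clock 22.05
joint_pos [-0.5631 -0.0365  0.5568  1.8562  0.0196  1.3163 -1.7172]
position [ 0.4906 -0.0274  0.2528]
wrist_force [-0.3157  0.8539 -0.9682]
gripper_width 0.0001
x [ 0.  0. -1.] jaw [-0.134 -0.991 -0.   ] yaw -1.7057
top of locked features pred [[274.0, 116.0], [270.0, 155.0], [237.0, 47.0], [305.0, 45.0], [237.0, 55.0]]
```

View pics/w18.png

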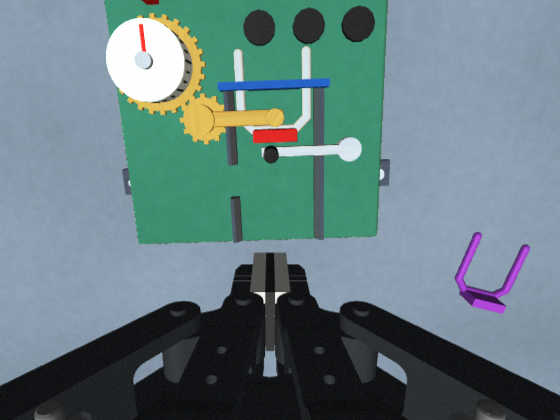

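View pics/s18z.png

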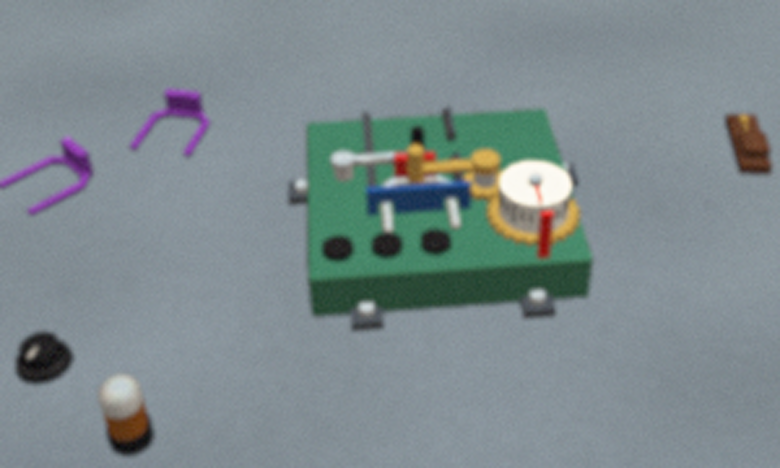

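```bash
python3 - <<'E'
from h import *
print(close_job())
E
```

```text
the job is handed in; nothing more can be done
None
```

The dial is locked for transport, and I handed the job in at about 22 s of the 72 s allowed. The hand-in gave no verdict.

1. **Crank:** I wound it anticlockwise until it stopped, with about 5.5 N resisting. The crank arm was parallel to the bracket.
2. **U-bolt placed:** I gripped it by its red tab, laid it between the rails with its legs short of the holes, and let go. The picture showed it flat.
3. **U-bolt pushed home:** I pushed it with shut fingers until the bow met the pin, with about 6 N resisting. Both legs were through the bracket holes.
4. **Keeper:** I swung it to its stop behind the tab, with about 8.5 N resisting.

**Last checks:**
- **Leg ends:** in the last wrist picture they were about 3 pixels (2–3 mm) short of the predicted home position. The pin was also off by about 2 pixels the same way, so most of that looks like camera calibration. The allowed shortfall is about 6 mm.
- **Crank and keeper:** both looked right in that picture, but I judged their angles by eye and from contact force, not by measuring them.
- **Bystanders:** the valve, knob and carrier looked undisturbed in the last scene view. The clamp was outside that crop, but the arm worked nowhere near it.
- **Robot:** the arm was lifted clear and touching nothing at hand-in.

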